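Lock the carver's turntable with its thumbscrew

TASK

Turn the steel turntable by its small upright wooden crank peg until the hole in its projecting lug lies over the hole in the tongue of the stand below. Then take the thumbscrew with the flat wing head from the wooden rack and lower its shank through both holes until its flange sits flat on the lug, and let go.

Things in the scene. Friction and masses are not known exactly. Their poses are not given: they have to be found in the camera images.
- stand_hole (a point): Vertical hole, 24 mm across, in the 30 mm thick, 50 mm wide tongue of the turntable's fixed steel stand. Point: centre of its upper mouth, 30 mm above the bench. Axes are the stand's: z up; the turntable's vertical pivot lies 125 mm from this point along +y. Place and yaw differ each time; it does not move.
- lug_hole (a point): 24 mm hole in the 8 mm thick, 50 mm wide lug of the turning disc (160 mm across). Point: centre of its upper mouth, 42 mm above the bench, 125 mm from the pivot (along its +y). Starts 0.45 to 1.1 rad counterclockwise from above of the stand's hole; no stop or click when aligned; pivot drags (0.08 N m) and stays put. An antler monkey, its top 91 mm above the bench, is fixed at the disc's centre.
- crank_top (a point): Centre of the top of the round upright wooden crank peg, 16 mm diameter, 44 mm tall above the disc; its top is 86 mm above the bench. It is fixed to the disc 62 mm from the pivot, exactly opposite the lug; axes are the disc's.
- wing_screw: Loose steel thumbscrew, 70 g, upright in one of 3 places (70 mm apart) of a 45 mm high rack; the other two have round or ball heads. Origin: centre of its flange's underside (34 mm across), resting on the rack. Below: shank 12 mm across, 36 long, the last 10 tapering to 5. Above: flat wing head, 34 mm along x, 10 thick along y, from 12 to 42 mm above the origin. Just drops in, no turning.
Mind the look-alikes: they are no part of the job. Leave any turquoise look-alike of the wing_screw alone.

How it is judged:
By the outcome, as a careful person would: the job done as asked, in the order asked, and still so for the second after the job is handed in, with the robot touching nothing.
It also fails if it takes over 53 s, if anything falls off the work surface, if the arm or the gripper's body presses on something with over 40 N, if the wrist force passes 120 N, or if a joint passes its speed limit or range.

ROBOT

A 7-joint arm with a two-finger parallel gripper is mounted at the origin on the work surface. World frame = base frame: x ahead of the robot, y to its left, z up, the work surface at z = 0. Lengths are in m, angles in rad, forces in N, time in s.
With the tool pointing down it reaches from about 0.4 to 0.85 m from the base axis. Payload 10.4 kg.
Tool frame: the origin (TCP) lies on the centre line of the jaws, within the pads' length; the fingertips stand 14 mm ahead of it and the grasp point (between the pads) lies 5 mm behind it (manip.tip_reach is the distance from the TCP to the fingertips, in m); z points along the fingers, y is the line along which they close (so a half turn about z gives the same grasp; the last joint's range is limited). The gripper opens to 85 mm and grips with 20 to 120 N. Pads are 22 mm wide; open, the fingers measure 114 mm over their backs; the gripper's body (76 mm by 85 mm) begins 54 mm behind the grasp point. The pads swing forward as they close: fully open they stand 13 mm farther back than shut.
Start: joints at [1.226, 0.332, -0.065, 1.46, 0.022, 1.35, -0.088], TCP at [0.198, -0.593, 0.245] pointing down, gripper open.
Joint ranges: [-2.6, 2.6], [-0.5, 2.12], [-1.47, 1.34], [0.16, 2.42], [-1.27, 4.41], [0.06, 2.06], [-2.6, 2.6]. Speed limits (rad/s): [2.22, 2.22, 2.79, 2.79, 3.14, 3.14, 3.14].

INTERFACE

Orientations are given as a unit quaternion [x, y, z, w].
In Python, from workcell import manip gives the robot as it stands.
- The arm moves only by the shell command python3 -m pendant 'ROWS' [FORCE]. ROWS is JSON, a list of rows, each a list of 7 numbers: the shift along the tool's x, y, z in units of 50 mm (1.0 is 50 mm), then the turn, a rotation vector about the tool's x, y, z in units of 8 degrees (1.0 is 8 degrees), then the opening, from -1 (shut) to 1 (fully open), so that 0 is half open. In form: [[dx, dy, dz, ax, ay, az, jaw], ...]. A call has exactly 10 rows; each row is the pose to reach, as a shift and turn from the pose commanded when the call began, along the tool's axes at that moment; what a row does not reach only later rows make up. A row lasts 1/8 s, in which the tool goes at most 62.5 mm and 10.7 degrees, less where a joint would pass 70% of its speed; a pose out of reach is approached as far as the arm can. A call with a gripper value outside its range is refused whole. The fingers move at their own pace and stop on an object; FORCE is the grip in N (left out, the last holds). Time passes only in rows, so rows that repeat a pose let the fingers close, or fill a call up. It gives the time, the measured TCP pose, the force, the opening and the grip force at its end, in the units of the state.
- manip.get_obs(): the state, without advancing time (a new reading comes with each control period).
- manip.camera(name): name is "scene" or "top" or "wrist"; returns (picture, depth): 480x640x3 uint8, red, green, blue; 480x640 float32, m along the optical axis (not along the pixel's ray), 0 where there is no reading.
- manip.get_calibration(name): a dict with "fx", "fy", "cx", "cy" (pixels), "xyz" and "orientation" of the camera in the world. Camera axes: x right, y up, looking along -z (the intrinsics and any distortion apply to the point x, -y, -z); pixel columns grow to the right and rows downward; lengths in m; the calibration is good to about 2 mm. A picture is of the moment at which its call begins: read the wrist's pose just before it. get_calibration takes no time and is no camera call; for the wrist camera it gives the pose at the moment of the call.
- manip.hand_in(): hands the job in; it is judged then, once.
Trained networks look in the newest picture that a camera, given by its name, has taken for a name from the list of things; names that differ only in an ending like _2 or _b are one class to them, and where a whole thing is asked for, a point or a joint stands for the part that bears it (a point fixed in the world has none). Each returns a list of dicts, best first, with "p" (0 to 1); they miss things now and then, are a little off and sometimes report something else, mostly with a low value. They report only what shows in the picture. A call takes as long as a camera call. They do not tell look-alikes from the thing itself.
- manip.find_in(thing, camera): "box" ([left, top, right, bottom] in pixels, round what is visible of it).
- manip.trace(thing, camera): "pixels" (480x640 bool, what is visible of it) and "box" ([left, top, right, bottom] in pixels, round what is visible of it).
- manip.tip_of(thing, camera): "pixel" ([column, row] in pixels: a listed point, or the origin of a listed thing).
The state is a dict: "clock": time; "joint_pos": joint angles; "joint_velocities": joint speeds; "tau": joint torques, N m; "position": TCP position; "ee_rot": TCP orientation; "ft_force": force on the tool from outside, world axes, zero at the start; "torque": the same for the moment, N m; "grip_width": opening from 0.0 (shut) to 1.0 (fully open); "grasp_force": force on a finger pad.
Only numpy, scipy, OpenCV 4.12 (cv2) and the standard library are available. Lean on these libraries where they do the work, as an engineer would, in place of code of your own. Each camera call takes 0.05 s, during which the arm holds its last target. There are 200 camera calls.

## Working session

There is one attempt and no reset: what is moved stays moved. The work goes in short steps, Python scripts to look and compute and a shell command to move; the robot and the scene stay as the last step left them, time stands still between calls to the robot, and variables do not carry over. Pictures are saved under pics/ and viewed, at most 10 in all, crops included, and the job is handed in when it is done.

```bash
mkdir -p pics; cat > h.py <<'E'
import numpy as np, cv2
from workcell import manip
from scipy.spatial.transform import Rotation as R
def ray(cam,px,z,cal=None):
    "intersect pixel ray with plane z"
    c=cal or manip.get_calibration(cam); r=R.from_quat(c['orientation'])
    d=r.apply([(px[0]-c['cx'])/c['fx'],-(px[1]-c['cy'])/c['fy'],-1.]); o=np.array(c['xyz'])
    return o+d*(z-o[2])/d[2]
def pt(cam,px,depth):
    c=manip.get_calibration(cam); r=R.from_quat(c['orientation'])
    return np.array(c['xyz'])+depth*r.apply([(px[0]-c['cx'])/c['fx'],-(px[1]-c['cy'])/c['fy'],-1.])
def proj(cam,p):
    c=manip.get_calibration(cam); q=R.from_quat(c['orientation']).inv().apply(np.array(p)-c['xyz'])
    return np.array([c['cx']+c['fx']*q[0]/-q[2], c['cy']-c['fy']*q[1]/-q[2]])
def totool(p):
    "world displacement to tool axes in pendant units, from current"
    o=manip.get_obs(); return R.from_quat(o['ee_rot']).inv().apply(np.array(p)-o['position'])/0.05
E
cat > s.py <<'E'
from h import *
np.set_printoptions(precision=4,suppress=True)
H={'stand_hole':.03,'lug_hole':.042,'crank_top':.086,'wing_screw':.045}
for cam in ['top','scene']:
    im,d=manip.camera(cam); cv2.imwrite(f'pics/{cam}1.png',im[...,::-1]); np.save(f'{cam}.npy',d)
    c=manip.get_calibration(cam);print(cam,c)
    for t in H:
        for x in manip.tip_of(t,cam)[:3]: print(t,round(x['p'],2),np.round(x['pixel'],1),ray(cam,x['pixel'],H[t]))
        if t=='wing_screw': 
            for x in manip.find_in(t,cam)[:4]: print('box',x)
o=manip.get_obs();print(o['position'],R.from_quat(o['ee_rot']).as_matrix(),o['clock'])
E
python3 s.py
```

```text
top {'fx': 463.99725122386945, 'fy': 463.99725122386945, 'cx': 317.9561363872025, 'cy': 233.7501162111376, 'xyz': array([ 0.4304, -0.0721,  0.8849]), 'orientation': array([-0.0351,  0.0344,  0.714 , -0.6985])}
stand_hole 0.76 [281.8 192.6] [ 0.5934 -0.0064  0.03  ]
lug_hole 0.89 [247.8 137.2] [0.6972 0.0545 0.042 ]
crank_top 0.81 [190.5 224.5] [0.5302 0.1484 0.086 ]
wing_screw 0.83 [400.4 295.2] [ 0.3992 -0.2178  0.045 ]
wing_screw 0.62 [356.4 181.5] [ 0.6082 -0.1451  0.045 ]
wing_screw 0.55 [405.3 224.3] [ 0.527  -0.2317  0.045 ]
box {'box': [393.5, 287.5, 412.3, 304.5], 'p': 0.69}
box {'box': [348.2, 174.0, 369.8, 195.8], 'p': 0.65}
box {'box': [399.0, 213.2, 415.2, 233.4], 'p': 0.61}
scene {'fx': 487.8812424811169, 'fy': 487.8812424811169, 'cx': 315.4863374984641, 'cy': 236.9376127181349, 'xyz': array([0.7645, 0.275 , 0.6833]), 'orientation': array([0.0901, 0.2877, 0.9145, 0.2697])}
stand_hole 0.95 [307.2 310.7] [ 0.5921 -0.0012  0.03  ]
lug_hole 0.76 [259.1 379.4] [0.7034 0.0545 0.042 ]
crank_top 0.86 [404.6 359.7] [0.5396 0.1478 0.086 ]
wing_screw 0.9 [332.5 162. ] [ 0.3997 -0.2188  0.045 ]
wing_screw 0.85 [252.4 238.7] [ 0.6014 -0.1489  0.045 ]
wing_screw 0.75 [264.7 186.2] [ 0.5304 -0.2343  0.045 ]
box {'box': [322.2, 142.2, 339.9, 178.8], 'p': 0.89}
box {'box': [253.8, 168.2, 275.3, 192.1], 'p': 0.78}
box {'box': [242.5, 221.7, 262.8, 257.7], 'p': 0.61}
box {'box': [240.7, 324.6, 411.8, 437.8], 'p': 0.6}
[ 0.1977 -0.5929  0.2453] [[ 0.9487  0.3162  0.    ]
 [ 0.3162 -0.9487 -0.    ]
 [-0.      0.     -1.    ]] 0.6
```

```bash
python3 - <<'E'
import cv2
a=cv2.imread('pics/scene1.png')[100:470,190:500]
b=cv2.imread('pics/top1.png')[90:340,150:450]
cv2.imwrite('pics/c_s.png',cv2.resize(a,None,fx=1.6,fy=1.6,interpolation=3)); cv2.imwrite('pics/c_t.png',cv2.resize(b,None,fx=2.3,fy=2.3,interpolation=3))
E
```

```text
(no output)
```

View pics/c_s.png

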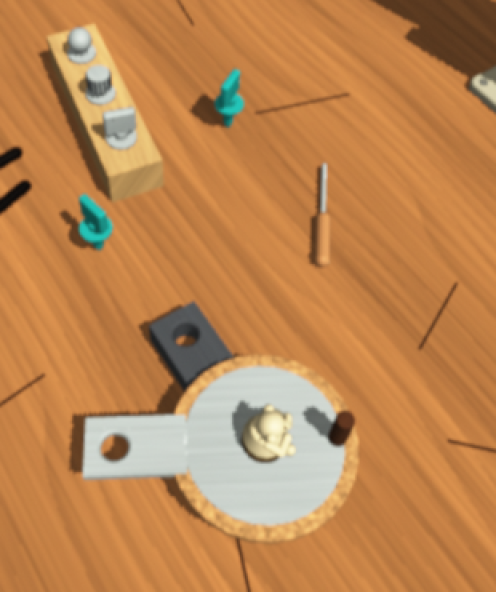

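View pics/c_t.png

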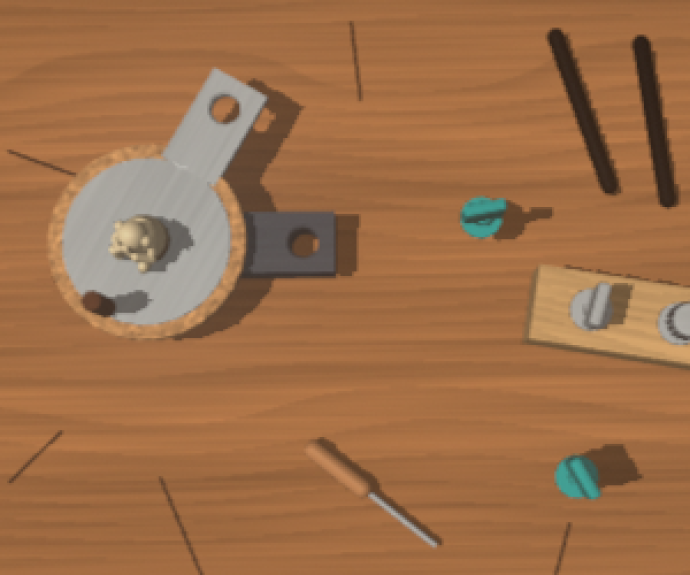

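The rack holds ball head (scene ~(239,126)), round knob (~(251,152)) and steel wing head (~(265,182)). Two turquoise wing screws stand loose at (332,162) and (251,238). The steel flat wing head in the rack is the target, at about (0.529, -0.233). The disc needs about 59° clockwise. I move above the crank for a close look.

```bash
python3 -m pendant '[[1.1,-1.2,0,0,0,-1.3,1],[2.2,-2.4,0,0,0,-2.6,1],[3.3,-3.6,0,0,0,-3.9,1],[4.4,-4.8,0,0,0,-5.2,1],[5.5,-6,0,0,0,-6.5,1],[6.6,-7.1,0,0,0,-7.8,1],[7.7,-8.3,0,0,0,-9.1,1],[8.8,-9.5,0,0,0,-10.4,1],[9.9,-10.7,0,0,0,-11.7,1],[11.1,-11.9,0,0,0,-13,1]]'
cat > w.py <<'E'
from h import *
import sys
np.set_printoptions(precision=4,suppress=True)
H={'stand_hole':.03,'lug_hole':.042,'crank_top':.086,'wing_screw':.045}
cal=manip.get_calibration('wrist'); im,d=manip.camera('wrist'); cv2.imwrite(f'pics/{sys.argv[1]}.png',im[...,::-1])
for t in sys.argv[2:]:
    for x in manip.tip_of(t,'wrist')[:2]: print(t,round(x['p'],2),np.round(x['pixel'],1),ray('wrist',x['pixel'],H[t],cal))
o=manip.get_obs();M=R.from_quat(o['ee_rot']).as_matrix()
print(o['position'],'yangle',np.degrees(np.arctan2(M[1,1],M[0,1])),M[:,2],o['clock'],o['joint_pos'])
E
python3 w.py w1 stand_hole lug_hole crank_top
```

```text
clock: 1.85
position: [0.4566, -0.022, 0.2458]
ee_rot: [0.479, 0.878, -0.0, 0.001]
ft_force: [0.9, -1.0, -0.9]
grip_width: 1.005
grasp_force: 0.0
stand_hole 0.93 [428.4 268.9] [ 0.5894 -0.0086  0.03  ]
lug_hole 0.95 [553.1 277.5] [0.6977 0.0553 0.042 ]
crank_top 0.96 [525.9  97.5] [0.5374 0.152  0.086 ]
[ 0.4562 -0.0229  0.2453] yangle 32.55885414926699 [ 0.0001 -0.     -1.    ] 2.05 [ 0.6726 -0.0074 -0.7078  1.8501 -0.005   1.2971  0.5345]
```

```bash
python3 -m pendant '[[-0.6,-1,0,0,0,-1,0.6],[-1.2,-2,0,0,0,-2,0.2],[-1.7,-2.7,0.2,0,0,-3,0],[-2.1,-3.25,0.5,0,0,-3.5,0],[-2.1,-3.25,0.9,0,0,-3.5,0],[-2.1,-3.25,1.2,0,0,-3.5,0],[-2.1,-3.25,1.2,0,0,-3.5,0],[-2.1,-3.25,1.2,0,0,-3.5,0],[-2.1,-3.25,1.2,0,0,-3.5,0],[-2.1,-3.25,1.2,0,0,-3.5,0]]'
python3 w.py w2 stand_hole lug_hole crank_top
```

```text
clock: 3.3
position: [0.3754, -0.1996, 0.1857]
ee_rot: [0.255, 0.967, -0.0, 0.0]
ft_force: [0.3, -0.4, -0.1]
grip_width: 0.502
grasp_force: 0.0
stand_hole 0.72 [617.9 324.7] [ 0.5928 -0.0037  0.03  ]
crank_top 0.56 [615.4 324.1] [ 0.5363 -0.0367  0.086 ]
[ 0.3753 -0.1996  0.1854] yangle 60.44130236004159 [ 0.0002 -0.0002 -1.    ] 3.5 [ 0.8584 -0.0443 -0.4603  2.0138 -0.0212  1.1673  1.4617]
```

View pics/w2.png

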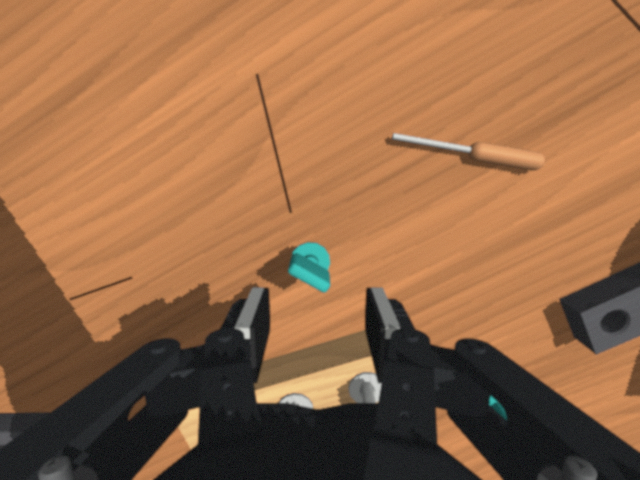

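The picture shows I translated in the wrong direction (turquoise screw at (310,265), rack below, stand tongue at the right edge). The tool is high and touched nothing, and the yaw is correct. I correct the position now.

```bash
python3 -m pendant '[[0.1,1.2,0,0,0,0,0],[0.2,2.4,0,0,0,0,0],[0.3,3.6,0,0,0,0,0],[0.4,4.8,0,0,0,0,0],[0.5,6,0,0,0,0,0],[0.65,7.2,0,0,0,0,0],[0.65,7.7,0,0,0,0,0],[0.65,7.7,0,0,0,0,0],[0.65,7.7,0,0,0,0,0],[0.65,7.7,0,0,0,0,0]]'
python3 w.py w3 stand_hole lug_hole crank_top; python3 -c "
from h import *
print(totool([.5374,.152,.065]))"
```

```text
clock: 4.75
position: [0.5368, 0.1499, 0.1854]
ee_rot: [0.256, 0.967, -0.0, 0.0]
ft_force: [-0.1, -0.7, -0.6]
grip_width: 0.501
grasp_force: 0.0
stand_hole 0.59 [201.  356.9] [ 0.5926 -0.0083  0.03  ]
stand_hole 0.37 [316.5 419. ] [0.7097 0.0512 0.03  ]
lug_hole 0.67 [314.  419.9] [0.6995 0.0542 0.042 ]
crank_top 0.98 [318.2 250.8] [0.5396 0.1496 0.086 ]
[0.5369 0.1506 0.1854] yangle 60.381481281989494 [ 0.0003 -0.0005 -1.    ] 4.95 [ 0.3199  0.3277 -0.8034  1.6878  0.2488  1.2318  0.5134]
[0.00624242 0.02952078 2.40890048]
```

View pics/w3.png

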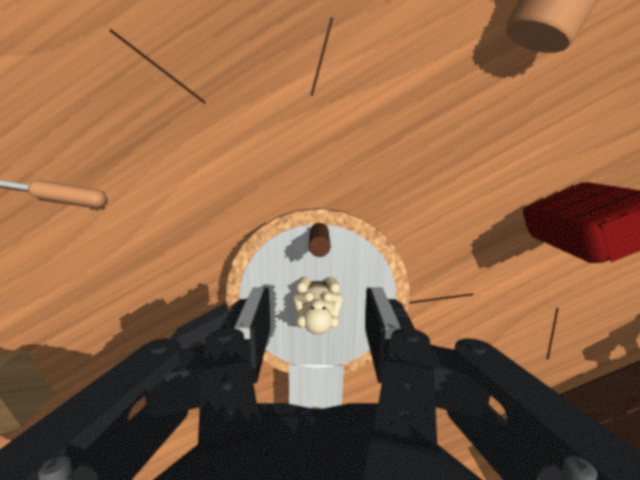

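Peg at (318,240) is centred between the jaws, monkey at (320,305). Descend and grip.

```bash
python3 -m pendant '[[-0.02,0.02,0.6,0,0,0,0],[-0.02,0.02,1.2,0,0,0,0],[-0.02,0.02,1.8,0,0,0,0],[-0.02,0.02,2.2,0,0,0,0],[-0.02,0.02,2.4,0,0,0,0],[-0.02,0.02,2.4,0,0,0,0],[-0.02,0.02,2.4,0,0,0,-1],[-0.02,0.02,2.4,0,0,0,-1],[-0.02,0.02,2.4,0,0,0,-1],[-0.02,0.02,2.4,0,0,0,-1]]' 40
cat > arc.py <<'E'
from h import *
import sys
P=np.array([.5906,.1195]); S=np.array([.5922,-.0055]); S=P+(S-P)/np.linalg.norm(S-P)*.125
o=manip.get_obs(); p=o['position']; c=p[:2]-P
print(p,'grip r',np.linalg.norm(c),o['ft_force'],o['grip_width'])
tgt=np.arctan2(*(P-S)[::-1]); a0=np.arctan2(c[1],c[0]); print('turn deg',np.degrees(tgt-a0))
for f in np.linspace(0,1,9)[1:]:
    t=(tgt-a0)*f; m=R.from_euler('z',t).apply([*c,0])-[*c,0]
    print(np.round(R.from_quat(o['ee_rot']).inv().apply(m)/.05,2),'az',round(-np.degrees(t)/8,2))
E
python3 arc.py
```

```text
clock: 6.2
position: [0.5389, 0.1518, 0.0663]
ee_rot: [0.255, 0.967, 0.0, 0.001]
ft_force: [-1.5, 0.1, 6.6]
grip_width: 0.174
grasp_force: 39.2
[0.53887074 0.15183636 0.06632519] grip r 0.061004563270030635 [-1.54114958  0.10623894  6.63710123] 0.1739683661643646
turn deg -57.256836926734984
[-0.02  0.15  0.  ] az 0.89
[-0.05  0.3   0.  ] az 1.79
[-0.1   0.44  0.  ] az 2.68
[-0.17  0.58  0.  ] az 3.58
[-0.26  0.7   0.  ] az 4.47
[-0.36  0.82  0.  ] az 5.37
[-0.48  0.92  0.  ] az 6.26
[-0.6  1.   0. ] az 7.16
```

```bash
python3 -m pendant '[[-0.02,0.15,0,0,0,0.89,-1],[-0.05,0.3,0,0,0,1.79,-1],[-0.1,0.44,0,0,0,2.68,-1],[-0.17,0.58,0,0,0,3.58,-1],[-0.26,0.7,0,0,0,4.47,-1],[-0.36,0.82,0,0,0,5.37,-1],[-0.48,0.92,0,0,0,6.26,-1],[-0.6,1.0,0,0,0,7.16,-1],[-0.6,1.0,0,0,0,7.16,-1],[-0.6,1.0,0,0,0,7.16,-1]]'
python3 arc.py|head -2
cat > m.py <<'E'
from h import *
np.set_printoptions(precision=4,suppress=True)
ims=[]
for cam in ['top','scene']:
    im,d=manip.camera(cam); 
    for t,z in [('stand_hole',.03),('lug_hole',.042),('crank_top',.086)]:
        for x in manip.tip_of(t,cam)[:1]: print(cam,t,round(x['p'],2),np.round(x['pixel'],1),ray(cam,x['pixel'],z))
    u,v=proj(cam,[.592,-.004,.04]).astype(int); c=im[v-50:v+50,u-65:u+65,::-1]
    ims.append(cv2.resize(c,(520,400),interpolation=cv2.INTER_CUBIC)); print(cam,'crop origin',u-65,v-50)
cv2.imwrite('pics/m.png',cv2.resize(np.vstack(ims),(390,600)))
E
python3 m.py
```

```text
clock: 7.45
position: [0.5898, 0.1805, 0.0664]
ee_rot: [0.687, 0.727, 0.001, 0.001]
ft_force: [1.5, -0.5, 5.8]
grip_width: 0.178
grasp_force: 39.7
[0.58975789 0.18051347 0.06637622] grip r 0.061019276167754315 [ 1.48951527 -0.51396795  5.79076706] 0.1782648255560574
turn deg -0.057399088686285585
top stand_hole 0.8 [284.  192.1] [ 0.5943 -0.0106  0.03  ]
top lug_hole 0.97 [279.5 189.6] [ 0.5968 -0.0032  0.042 ]
top crank_top 0.63 [175.6 192. ] [0.5879 0.1747 0.086 ]
top crop origin 215 142
scene stand_hole 0.67 [304.9 309.9] [ 0.5942 -0.0041  0.03  ]
scene lug_hole 0.68 [302.9 306.8] [ 0.5971 -0.0048  0.042 ]
scene crank_top 0.66 [385.5 406.3] [0.5959 0.1808 0.086 ]
scene crop origin 241 256
```

View pics/m.png

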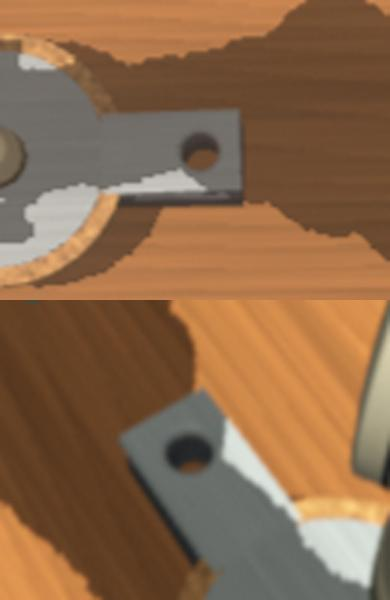

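```bash
cat > e.py <<'E'
from h import *
im,d=manip.camera('top'); cv2.imwrite('pics/top2.png',im[...,::-1])
A=cv2.imread('pics/top1.png'); B=im[...,::-1].copy()
cols=[(A,.03,'tongue'),(B,.042,'lug')]
xs=np.arange(.555,.635,.0025)
for I,z,n in cols:
    hsv=cv2.cvtColor(I,cv2.COLOR_BGR2HSV).astype(np.float32); prof=[]
    for y in [-.021,.014,.019]:   # clear of the hole
        uv=np.array([proj('top',[x,y,z]) for x in xs],np.float32)
        prof+= [cv2.remap(hsv[...,k],uv[:,:1],uv[:,1:],1).ravel() for k in (1,2)]
    print(n); print(np.c_[xs*1000,np.array(prof).T].round(0).astype(int)[:, :].tolist())
E
python3 e.py
```

```text
tongue
[[555, 148, 164, 146, 166, 144, 151], [558, 147, 155, 147, 160, 141, 140], [560, 119, 103, 116, 114, 108, 90], [562, 64, 64, 65, 67, 61, 65], [565, 32, 83, 36, 77, 34, 76], [567, 22, 92, 22, 92, 21, 92], [570, 22, 92, 20, 92, 22, 92], [572, 21, 94, 22, 93, 22, 92], [575, 22, 94, 19, 93, 19, 93], [577, 22, 93, 20, 92, 20, 92], [580, 25, 93, 20, 91, 19, 92], [582, 24, 92, 18, 92, 18, 92], [585, 25, 91, 19, 90, 19, 90], [587, 23, 91, 20, 91, 20, 90], [590, 22, 91, 18, 91, 19, 91], [592, 25, 92, 19, 91, 17, 90], [595, 22, 91, 17, 91, 17, 90], [597, 23, 92, 18, 90, 17, 90], [600, 22, 92, 20, 90, 19, 90], [602, 23, 91, 17, 91, 19, 92], [605, 22, 90, 19, 91, 20, 91], [607, 20, 91, 18, 91, 20, 92], [610, 22, 91, 20, 91, 19, 92], [612, 47, 99, 29, 93, 23, 91], [615, 126, 136, 95, 119, 80, 91], [617, 147, 151, 142, 146, 123, 94], [620, 147, 154, 144, 156, 124, 97], [622, 146, 153, 143, 152, 133, 115], [625, 147, 147, 145, 150, 138, 128], [627, 146, 151, 143, 148, 140, 133], [630, 147, 157, 142, 149, 143, 150], [632, 147, 156, 144, 154, 145, 155]]
lug
[[555, 149, 184, 147, 186, 141, 141]
[... 367 characters left out ...]
], [585, 18, 117, 22, 117, 20, 115], [587, 19, 115, 20, 115, 20, 115], [590, 19, 114, 19, 115, 20, 116], [592, 19, 113, 19, 116, 19, 115], [595, 19, 114, 18, 116, 19, 116], [597, 20, 114, 20, 115, 18, 115], [600, 19, 116, 20, 115, 20, 115], [602, 20, 116, 20, 115, 20, 115], [605, 20, 116, 20, 115, 21, 115], [607, 20, 116, 20, 114, 21, 115], [610, 20, 116, 22, 115, 21, 114], [612, 18, 115, 21, 113, 21, 114], [615, 22, 114, 20, 112, 23, 112], [617, 51, 111, 63, 109, 60, 109], [620, 137, 103, 136, 104, 134, 104], [622, 137, 100, 136, 103, 135, 104], [625, 139, 104, 133, 102, 135, 103], [627, 138, 107, 134, 104, 136, 104], [630, 136, 105, 135, 106, 134, 106], [632, 138, 104, 137, 106, 135, 106]]
```

Holding the tongue's edges (centre x≈0.5893) against the lug's (≈0.593), the lug is about 3.7 mm short, so it needs about 1.7° more.

```bash
python3 -m pendant '[[0,0.01,0,0,0,0.05,-1],[0,0.02,0,0,0,0.1,-1],[0,0.03,0,0,0,0.16,-1],[0,0.038,0,0,0,0.22,-1],[0,0.038,0,0,0,0.22,-1],[0,0.038,0,0,0,0.22,-1],[0,0.038,0,0,0,0.22,-1],[0,0.038,0,0,0,0.22,-1],[0,0.038,0,0,0,0.22,-1],[0,0.038,0,0,0,0.22,-1]]'
sed -i 's/^xs=.*/xs=np.r_[.5600:.5725:.00125,.61:.6225:.00125]/; s/print(np.c_.*/print(np.c_[xs*1000,np.array(prof).T[:,[0,1,2]]].round(1).tolist())/' e.py; python3 e.py; python3 m.py
```

```text
clock: 9.15
position: [0.5914, 0.1805, 0.0663]
ee_rot: [0.698, 0.717, 0.001, 0.001]
ft_force: [-0.5, -1.6, 5.5]
grip_width: 0.176
grasp_force: 39.7
tongue
[[560.0, 119.5, 103.2, 116.1], [561.2, 90.6, 77.7, 81.8], [562.5, 64.4, 63.8, 65.1], [563.8, 47.0, 69.9, 49.8], [565.0, 32.4, 82.7, 35.6], [566.2, 22.0, 93.6, 25.8], [567.5, 22.0, 92.3, 22.0], [568.7, 22.0, 92.1, 21.7], [570.0, 22.0, 92.3, 19.8], [571.2, 22.0, 92.9, 20.2], [610.0, 22.4, 91.1, 19.7], [611.2, 22.0, 91.5, 20.8], [612.5, 46.6, 99.1, 29.2], [613.7, 80.8, 113.4, 52.3], [615.0, 126.1, 136.4, 95.4], [616.2, 140.0, 145.7, 132.4], [617.5, 146.6, 151.3, 141.9], [618.7, 146.6, 153.1, 144.4], [620.0, 146.6, 153.7, 144.5], [621.2, 146.4, 153.6, 143.6], [622.5, 145.8, 152.6, 143.5]]
lug
[[560.0, 68.2, 73.8, 73.1], [561.2, 50.7, 69.8, 51.7], [562.5, 40.2, 77.6, 36.5], [563.8, 26.2, 95.2, 24.0], [565.0, 20.5, 108.6, 14.9], [566.2, 18.3, 116.8, 12.1], [567.5, 18.0, 116.1, 12.0], [568.7, 18.0, 115.8, 12.9], [570.0, 18.4, 115.9, 12.5], [571.2, 19.8, 116.8, 12.2], [610.0, 21.9, 115.4, 20.0], [611.2, 23.5, 114.7, 20.0], [612.5, 26.8, 114.0, 26.8], [613.7, 49.5, 110.9, 45.0], [615.0, 85.8, 107.8, 83.5], [616.2, 133.7, 105.1, 114.0], [617.5, 135.4, 104.4, 132.7], [618.7, 135.3, 103.7, 134.6], [620.0, 136.1, 103.0, 134.5], [621.2, 134.9, 101.8, 134.6], [622.5, 134.7, 101.0, 136.6]]
top stand_hole 0.94 [281.1 194.3] [ 0.5902 -0.0051  0.03  ]
top lug_hole 0.72 [281.7 195. ] [ 0.5867 -0.0071  0.042 ]
top crank_top 0.89 [175.2 191.7] [0.5885 0.1754 0.086 ]
top crop origin 215 142
scene stand_hole 0.78 [304.4 307.3] [ 0.5926 -0.0081  0.03  ]
scene lug_hole 0.7 [304.7 305.8] [ 0.5941 -0.0048  0.042 ]
scene crank_top 0.63 [388.2 404.9] [0.5921 0.1813 0.086 ]
scene crop origin 241 256
```

Edges now agree within about 0.5–1 mm. Release and rise, then go to the rack.

```bash
python3 -m pendant '[[0,0,0,0,0,0,-0.2],[0,0,0,0,0,0,0],[0,0,0,0,0,0,0],[0,0,-0.5,0,0,0,0],[0,0,-1.2,0,0,0,0],[0,0,-2.2,0,0,0,0.2],[-1,-0.2,-2.6,0,0,-1.2,0.2],[-2.1,-0.4,-2.6,0,0,-2.4,0.2],[-3.3,-0.6,-2.6,0,0,-3.6,0.2],[-4.4,-0.8,-2.6,0,0,-4.8,0.2]]' && python3 e.py | tail -1; python3 - <<'E'
from h import *
print(totool([.529,-.233,.19])); o=manip.get_obs(); y=R.from_quat(o['ee_rot']).as_matrix()[:,1]; print(np.degrees(np.arctan2(y[1],y[0])),o['position'])
m=manip.trace('wing_screw','top')
for t in m:
    pts=np.argwhere(t['pixels'])[:,::-1]; print(t['p'],t['box'])
E
```

```text
clock: 10.85
position: [0.5558, -0.0421, 0.1954]
ee_rot: [0.422, 0.906, -0.0, 0.0]
ft_force: [0.9, -0.9, 0.5]
grip_width: 0.601
grasp_force: 0.0
[[560.0, 54.8, 166.5, 54.4], [561.2, 54.5, 166.3, 54.5], [562.5, 54.1, 166.1, 55.3], [563.8, 54.5, 166.5, 55.1], [565.0, 54.6, 166.0, 54.4], [566.2, 54.6, 165.6, 54.9], [567.5, 54.6, 165.6, 55.3], [568.7, 54.3, 165.8, 55.6], [570.0, 54.0, 165.9, 55.1], [571.2, 54.0, 165.7, 54.4], [610.0, 54.3, 163.3, 54.1], [611.2, 55.3, 163.3, 54.0], [612.5, 55.9, 163.9, 54.0], [613.7, 55.9, 163.9, 54.2], [615.0, 55.7, 163.7, 54.9], [616.2, 55.0, 163.0, 54.4], [617.5, 55.0, 163.0, 54.0], [618.7, 55.0, 163.0, 54.0], [620.0, 55.0, 163.0, 54.0], [621.2, 55.6, 163.0, 54.0], [622.5, 55.7, 163.0, 54.0]]
[-2.42971507 -2.74737037  0.11538175]
40.42500977391821 [ 0.55480076 -0.05141738  0.1949247 ]
0.85 [391.1, 285.9, 410.4, 307.4]
0.72 [398.0, 211.4, 419.1, 233.9]
0.6 [347.2, 173.8, 370.6, 193.5]
```

```bash
python3 -m pendant '[[-0.8,-0.9,0,0,0,-1.2,0.2],[-1.6,-1.8,0,0,0,-2.4,0.2],[-2.4,-2.7,0,0,0,-3.5,0.2],[-2.4,-2.7,0,0,0,-3.5,0.2],[-2.4,-2.7,0,0,0,-3.5,0.2],[-2.4,-2.7,0,0,0,-3.5,0.2],[-2.4,-2.7,0,0,0,-3.5,0.2],[-2.4,-2.7,0,0,0,-3.5,0.2],[-2.4,-2.7,0,0,0,-3.5,0.2],[-2.4,-2.7,0,0,0,-3.5,0.2]]'
python3 w.py w4 wing_screw; python3 e.py | tail -1; python3 m.py | grep hole
```

```text
clock: 12.2
position: [0.5293, -0.2185, 0.1954]
ee_rot: [0.193, 0.981, -0.0, 0.0]
ft_force: [1.4, 0.1, 0.1]
grip_width: 0.6
grasp_force: 0.0
wing_screw 0.95 [301.8 233.4] [ 0.5281 -0.2314  0.045 ]
wing_screw 0.82 [249.8  71.5] [ 0.4003 -0.2187  0.045 ]
[ 0.5292 -0.2186  0.1954] yangle 67.71156146103458 [ 0.0001 -0.0001 -1.    ] 12.3 [ 0.7676  0.2987 -0.5429  1.6473  0.1615  1.2404  1.3735]
[[560.0, 73.5, 67.4, 70.7], [561.2, 53.3, 67.3, 53.1], [562.5, 38.2, 80.5, 39.4], [563.8, 21.6, 113.0, 27.3], [565.0, 15.8, 145.2, 18.0], [566.2, 13.6, 166.9, 13.4], [567.5, 12.2, 166.6, 12.9], [568.7, 12.0, 165.7, 13.9], [570.0, 12.2, 165.0, 13.5], [571.2, 12.7, 165.0, 13.0], [610.0, 14.4, 165.8, 14.0], [611.2, 15.6, 163.8, 14.2], [612.5, 18.9, 161.1, 22.4], [613.7, 46.5, 157.2, 42.7], [615.0, 88.9, 152.8, 84.1], [616.2, 143.4, 148.2, 121.8], [617.5, 147.2, 148.0, 144.4], [618.7, 147.7, 147.7, 142.4], [620.0, 147.0, 147.0, 143.1], [621.2, 146.9, 143.9, 144.2], [622.5, 146.1, 142.3, 144.9]]
top lug_hole 0.71 [281.7 191.7] [ 0.5928 -0.0072  0.042 ]
scene stand_hole 0.78 [307.1 308.4] [ 0.5902 -0.0044  0.03  ]
scene lug_hole 0.56 [305.9 304.7] [ 0.5916 -0.0053  0.042 ]
```

View pics/w4.png

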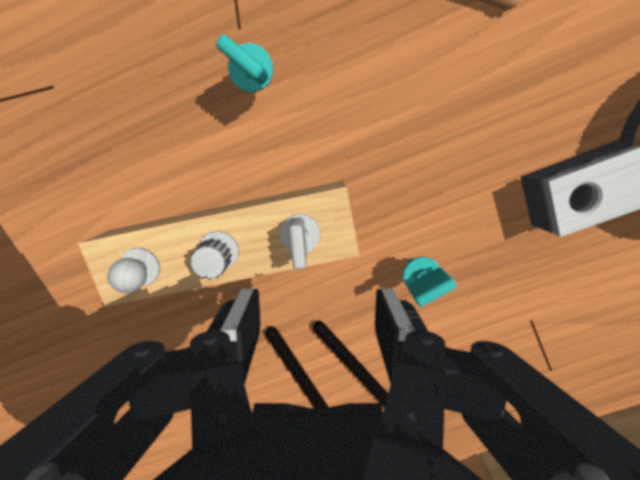

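```bash
python3 - <<'E'
import cv2
a=cv2.imread('pics/w4.png')[200:290,250:350]; cv2.imwrite('pics/w4c.png',cv2.resize(a,None,fx=6,fy=6,interpolation=2))
E
```

```text
(no output)
```

View pics/w4c.png

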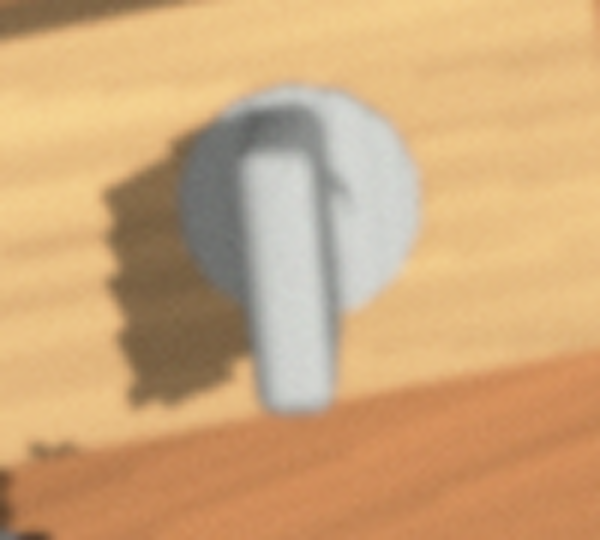

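The crop confirms a steel screw with a flat wing. Its top face runs from about (296.5,226) to (299.7,268) px.

```bash
python3 - <<'E'
from h import *
a=ray('wrist',(296.5,225.8),.087);b=ray('wrist',(299.7,268),.087);c=(a+b)/2
f=ray('wrist',(250+300/6,200+203/6),.049)
print(a,b,'len',np.linalg.norm(b-a),c,'flange c',f); v=b-a; print('perp angle',np.degrees(np.arctan2(v[1],v[0]))+90)
print(totool([c[0],c[1],.069])); print(totool([f[0],f[1],.069]))
E
```

```text
[ 0.51178589 -0.2266856   0.087     ] [ 0.54180494 -0.23702703  0.087     ] len 0.0317504091158465 [ 0.52679541 -0.23185632  0.087     ] flange c [ 0.52691432 -0.23242946  0.049     ]
perp angle 70.99139703622649
[-0.05569226 -0.26417413  2.52622071]
[-0.06223906 -0.27387927  2.52622122]
```

```bash
python3 -m pendant '[[-0.06,-0.27,0.5,0,0,-0.4,-0.1],[-0.06,-0.27,1,0,0,-0.4,-0.1],[-0.06,-0.27,1.6,0,0,-0.4,-0.1],[-0.06,-0.27,2.1,0,0,-0.4,-0.1],[-0.06,-0.27,2.4,0,0,-0.4,-0.1],[-0.06,-0.27,2.44,0,0,-0.4,-0.1],[-0.06,-0.27,2.44,0,0,-0.4,-0.1],[-0.06,-0.27,2.44,0,0,-0.4,-1],[-0.06,-0.27,2.44,0,0,-0.4,-1],[-0.06,-0.27,2.44,0,0,-0.4,-1]]' 50
python3 -m pendant '[[0,0,0,0,0,0,-1],[0,0,0,0,0,0,-1],[0,0,0,0,0,0,-1],[0,0,-0.3,0,0,0,-1],[0,0,-0.8,0,0,0,-1],[0,0,-1.5,0,0,0,-1],[0,0,-2,0,0,0,-1],[0,0,-2,0,0,0,-1],[0,0,-2,0,0,0,-1],[0,0,-2,0,0,0,-1]]'
```

```text
clock: 14.0
position: [0.5274, -0.2324, 0.0742]
ee_rot: [0.166, 0.986, -0.0, 0.001]
ft_force: [0.2, 0.9, 6.6]
grip_width: 0.107
grasp_force: 49.6
clock: 15.25
position: [0.5263, -0.232, 0.1722]
ee_rot: [0.166, 0.986, 0.0, -0.001]
ft_force: [0.1, -0.4, -0.4]
grip_width: 0.107
grasp_force: 48.7
```

```bash
python3 -m pendant '[[0,0.6,0,0,0,0,-1],[0,1.4,0,0,0,0,-1],[-0.3,2.2,0,0,0,0,-1],[-0.3,3,0,0,0,0,-1],[-0.3,3.6,0,0,0,0,-1],[-0.3,3.6,0,0,0,0,-1],[-0.3,3.6,0,0,0,0,-1],[-0.3,3.6,0,0,0,0,-1],[-0.3,3.6,0,0,0,0,-1],[-0.3,3.6,0,0,0,0,-1]]'
python3 w.py w5 lug_hole stand_hole wing_screw
```

```text
clock: 16.5
position: [0.5998, -0.0675, 0.1733]
ee_rot: [0.166, 0.986, -0.0, 0.0]
ft_force: [-0.4, 0.8, -0.4]
grip_width: 0.106
grasp_force: 48.9
lug_hole 0.78 [386.6 198.6] [ 0.5902 -0.0082  0.042 ]
lug_hole 0.55 [316. 289.] [ 0.6428 -0.083   0.042 ]
stand_hole 0.86 [387.4 199. ] [ 0.5934 -0.0061  0.03  ]
wing_screw 0.78 [220.6 267.3] [ 0.5992 -0.1477  0.045 ]
wing_screw 0.57 [ 5.4 31.4] [ 0.4012 -0.215   0.045 ]
[ 0.5999 -0.067   0.1734] yangle 70.91164740357918 [ 0.0002 -0.0001 -1.    ] 16.7 [ 0.5184  0.3998 -0.6092  1.5869  0.2387  1.23    1.1037]
```

View pics/w5.png

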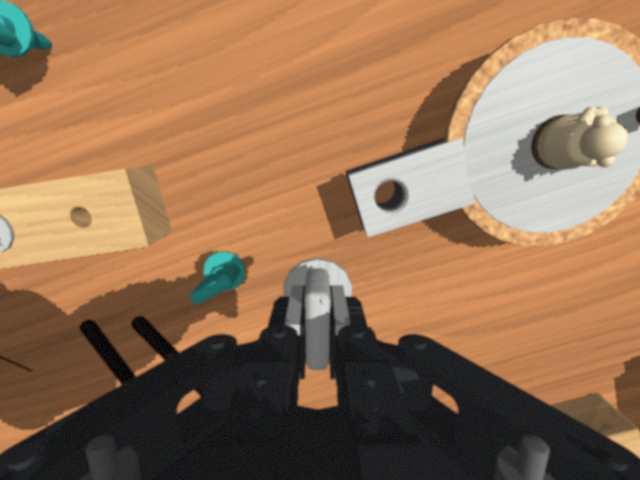

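Screw held upright (flange at (317,285)). The lug hole is at about (391,195), with bench visible through both holes.

```bash
python3 - <<'E'
from h import *
im=cv2.imread('pics/w5.png'); g=cv2.cvtColor(im,cv2.COLOR_BGR2HSV)
roi=(im[165:225,362:420].min(2)<150).astype(np.uint8)   # hole interior vs bright lug
n,l,s,c=cv2.connectedComponentsWithStats(roi); 
k=l[31,27]; cn=cv2.findContours((l==k).astype(np.uint8),0,1)[0][0]; e=cv2.fitEllipse(cn); print(s[k],e)
p=(362+e[0][0],165+e[0][1]); q=ray('wrist',p,.042); print(p,q, 'dia mm',np.array(e[1])*.12)
print(totool([q[0],q[1],.12])); print(totool([.5908,-.0065,.12]))
E
```

```text
[ 12  14  34  33 856] ((28.634340286254883, 29.908889770507812), (30.942739486694336, 33.36459732055664), 63.76919174194336)
(390.6343402862549, 194.9088897705078) [ 0.58851882 -0.00416612  0.042     ] dia mm [3.71312874 4.00375168]
[0.62695677 1.1136218  1.06738069]
[0.56857699 1.08443087 1.06739225]
```

```bash
python3 -m pendant '[[0.3,0.6,0,0,0,0,-1],[0.6,1.1,0,0,0,0,-1],[0.6,1.1,0,0,0,0,-1],[0.6,1.1,0.5,0,0,0,-1],[0.6,1.1,0.9,0,0,0,-1],[0.6,1.1,1.1,0,0,0,-1],[0.6,1.1,1.2,0,0,0,-1],[0.6,1.1,1.2,0,0,0,-1],[0.6,1.1,1.2,0,0,0,-1],[0.6,1.1,1.2,0,0,0,-1]]'
python3 - <<'E'
from h import *
im,_=manip.camera('scene'); u,v=proj('scene',[.59,-.005,.06]).astype(int)
im2,_=manip.camera('top'); u2,v2=proj('top',[.59,-.005,.06]).astype(int)
f=lambda i,u,v:cv2.resize(i[v-40:v+40,u-50:u+50,::-1],(400,320),interpolation=2)
cv2.imwrite('pics/s5.png',np.hstack([f(im,u,v),f(im2,u2,v2)])); print(manip.get_obs()['position'])
E
```

```text
clock: 17.95
position: [0.5898, -0.0052, 0.1138]
ee_rot: [0.166, 0.986, -0.0, 0.0]
ft_force: [0.1, 0.6, -1.2]
grip_width: 0.108
grasp_force: 48.9
[ 0.58971071 -0.00519684  0.11366519]
```

View pics/s5.png

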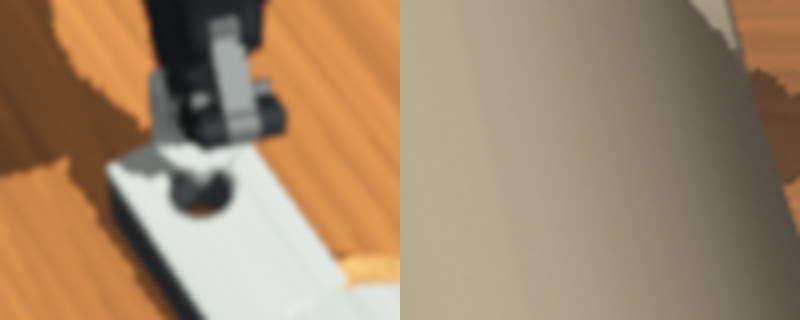

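The shank tip at (203,180) is over the hole (201,193), centred laterally. Lower it.

```bash
python3 -m pendant '[[0,0,0.1,0,0,0,-1],[0,0,0.2,0,0,0,-1],[0,0,0.3,0,0,0,-1],[0,0,0.4,0,0,0,-1],[0,0,0.5,0,0,0,-1],[0,0,0.6,0,0,0,-1],[0,0,0.7,0,0,0,-1],[0,0,0.76,0,0,0,-1],[0,0,0.8,0,0,0,-1],[0,0,0.8,0,0,0,-1]]'
```

```text
clock: 19.3
position: [0.5895, -0.0052, 0.0732]
ee_rot: [0.166, 0.986, -0.0, -0.0]
ft_force: [-0.6, 0.4, -0.7]
grip_width: 0.103
grasp_force: 48.9
```

```bash
python3 -m pendant '[[0,0,0.02,0,0,0,-1],[0,0,0.03,0,0,0,-1],[0,0,0.04,0,0,0,-1],[0,0,0.045,0,0,0,-1],[0,0,0.045,0,0,0,-1],[0,0,0.045,0,0,0,-1],[0,0,0.045,0,0,0,-0.6],[0,0,0.045,0,0,0,-0.2],[0,0,0.045,0,0,0,-0.1],[0,0,0.045,0,0,0,-0.1]]'
python3 -m pendant '[[0,0,-0.2,0,0,0,-0.1],[0,0,-0.6,0,0,0,-0.1],[0,0,-1.2,0,0,0,-0.1],[0,0,-2,0,0,0,-0.1],[0,-1,-2,0,0,0,-0.1],[0,-2,-2,0,0,0,-0.1],[0,-3,-2,0,0,0,-0.1],[0,-4,-2,0,0,0,-0.1],[0,-4,-2,0,0,0,-0.1],[0,-4,-2,0,0,0,-0.1]]'
python3 - <<'E'
from h import *
out=[]
for cam in ['scene','top']:
    im,d=manip.camera(cam); u,v=proj(cam,[.59,.03,.06]).astype(int)
    out.append(cv2.resize(im[v-60:v+60,u-60:u+60,::-1],(400,400),interpolation=2))
    for x in manip.tip_of('wing_screw',cam)[:3]: print(cam,x['p'],x['pixel'],ray(cam,x['pixel'],.042))
    # depth heights round the screw
    P=[np.r_[pt(cam,(a,b),d[b,a]),] for a in range(u-40,u+40) for b in range(v-40,v+40) if d[b,a]>0]
    P=np.array(P); m=np.hypot(P[:,0]-.5895,P[:,1]+.0052)<.02; print('max z near screw',np.sort(P[m,2])[-5:])
cv2.imwrite('pics/f.png',np.hstack(out))
E
```

```text
clock: 20.55
position: [0.5895, -0.0052, 0.071]
ee_rot: [0.166, 0.986, -0.0, 0.0]
ft_force: [-0.3, -1.0, -0.3]
grip_width: 0.447
grasp_force: 0.0
clock: 21.8
position: [0.5247, -0.1936, 0.1723]
ee_rot: [0.166, 0.986, 0.0, 0.001]
ft_force: [0.1, 0.5, 0.8]
grip_width: 0.454
grasp_force: 0.0
scene 0.87 [335.6, 164.0] [ 0.39609332 -0.21403477  0.042     ]
scene 0.62 [305.3, 306.1] [ 0.59359535 -0.00387332  0.042     ]
scene 0.58 [252.1, 242.0] [ 0.6041269  -0.14553418  0.042     ]Traceback (most recent call last):
  File "<stdin>", line 8, in <module>
  File "h.py", line 10, in pt
    c=manip.get_calibration(cam); r=R.from_quat(c['orientation'])
ValueError: time passes only in moves, steps and waits
```

```bash
python3 - <<'E'
from h import *
out=[]
for cam in ['scene','top']:
    im,d=manip.camera(cam); u,v=proj(cam,[.59,.01,.06]).astype(int)
    out.append(cv2.resize(im[v-40:v+40,u-40:u+40,::-1],(400,400),interpolation=2))
    c=manip.get_calibration(cam); b,a=np.mgrid[v-40:v+40,u-40:u+40]; D=d[b,a]
    P=np.array(c['xyz'])+R.from_quat(c['orientation']).apply(np.stack([(a-c['cx'])/c['fx']*D,-(b-c['cy'])/c['fy']*D,-D],-1).reshape(-1,3))
    r=np.hypot(P[:,0]-.5895,P[:,1]+.0052); print(cam,'max z',np.sort(P[(r<.025)&(D.ravel()>0),2])[-6:],'lug z',np.median(P[(r>.022)&(r<.03)&(P[:,2]>.035),2]))
cv2.imwrite('pics/f.png',np.hstack(out)); print(manip.get_obs()['clock'])
E
```

```text
scene max z [0.08539247 0.08543532 0.08556231 0.08581825 0.08619464 0.08629892] lug z 0.042104029857708
top max z [0.08636571 0.0863867  0.08647685 0.08737269 0.08755479 0.08817746] lug z 0.0424839580861307
22.0
```

View pics/f.png

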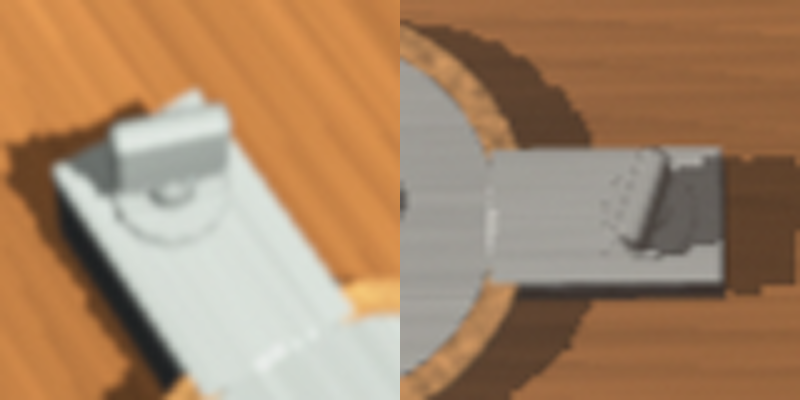

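The flange lies flat on the lug with the wing upright (scene crop ~(170,205)). The wing top is at about 0.085 m against 0.084 expected, and the gripper is clear. Handing in.

```bash
python3 -c "
from workcell import manip
print(manip.hand_in())"
```

```text
the job is handed in; nothing more can be done
None
```

I turned the turntable until the lug hole lay over the stand's hole (edges matching to about 1 mm), then lowered the steel wing screw through both until its flange sat on the lug, let go, and handed in at about 22 s; the hand-in returned no verdict.

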